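# Cam clamp to its dwell

### The arm

A 6-joint arm with a two-finger parallel gripper is mounted at the origin on a cart in front of the work surface, level with it; the furniture and walls round the work are solid. World frame = base frame: x ahead of the robot, y to its left, z up, the work surface at z = 0. Lengths are in m, angles in degrees, forces in N, time in s.
With the tool pointing down it reaches from about 0.25 to 0.725 m from the base axis. Payload 9.7 kg.
Tool frame: the origin (TCP) lies midway between the tips of the shut fingers; the grasp point (between the pads) lies bot.hold_point_z behind it (bot.hold_point_z is the distance from the TCP to the grasp point, in m); z points along the fingers, y is the line along which they close (so a half turn about z gives the same grasp; the last joint's range is limited). The gripper opens to 85 mm and grips with 20 to 120 N. Pads are 22 mm wide; open, the fingers measure 114 mm over their backs; the gripper's body (76 mm by 85 mm) begins 54 mm behind the grasp point. The pads swing forward as they close: fully open they stand 13 mm farther back than shut.
Start: joints at [74.37, 4.979, 10.078, 95.1, 0, 90], TCP at [0.148, 0.53, 0.231] pointing down, gripper open.
Joint ranges: [-179.16, 179.16], [-48.56, 103.87], [-65.8, 70.77], [-126.05, 130.52], [-82.76, 87.17], [-180, 180]. Speed limits (degrees/s): [127.2, 127.2, 147.25, 180, 180, 180].

### API

Orientations are given as [roll, pitch, yaw] about the fixed x, y, z axes, in that order (R = Rz(yaw) Ry(pitch) Rx(roll)).
In Python, from workcell import bot, camera, camera_model, ticket gives the robot as it stands.
- The arm moves only by the tool send_rows, never from a script. Its argument "targets" is text: rows parted by semicolons, each of 5 numbers parted by spaces: the shift along the tool's x, y, z in mm, then the turn about the tool's z in degrees, then the closure in counts, from 0 (fully open) to 255 (shut). A call has 1 to 20 rows; each row is the pose to reach, as a shift and turn from the pose commanded when the call began, along the tool's axes at that moment; what a row does not reach only later rows make up. A row lasts 1/8 s, in which the tool goes at most 62.5 mm and 10.7 degrees, less where a joint would pass 70% of its speed; a pose out of reach is approached as far as the arm can. A call with a gripper value outside its range is refused whole. The fingers move at their own pace and stop on an object; "newtons" is the grip in N (left out, the last holds). Time passes only in rows, so rows that repeat a pose let the fingers close. It gives the time, the measured TCP pose, the force, the opening and the grip force at its end, in the units of the state.
- bot.get_obs(): the state, without advancing time (a new reading comes with each control period).
- camera(name): name is "side" or "top"; returns the picture (480x640x3 uint8, blue, green, red); there is no depth.
- camera_model(name): a dict with "K" (3x3 intrinsics, pixels), "pose" (4x4, takes a point from camera to world coordinates). Camera axes: x right, y down, z forward; pixel columns grow to the right and rows downward; lengths in m; the calibration is good to about 2 mm. A picture is of the moment at which its call begins. camera_model takes no time and is no camera call.
- ticket.job_done(): hands the job in; it is judged then, once.
The state is a dict: "time": time; "q": joint angles; "qd": joint speeds; "joint_efforts": joint torques, N m; "ee_pos": TCP position; "tcp_rot": TCP orientation; "wrist_force": force on the tool from outside, world axes, zero at the start; "torque": the same for the moment, N m; "opening": finger opening in m; "grasp_force": force on a finger pad.
Only numpy, scipy, OpenCV 4.12 (cv2) and the standard library are available. Lean on these libraries where they do the work, as an engineer would, in place of code of your own. Each camera call takes 0.05 s, during which the arm holds its last target. There are 200 camera calls.

### The job

Two identical hand-cranked cam clamps stand on the desk; one has a small model part lying loose in its nest, the other is empty. Turn the crank of the loaded clamp counter-clockwise (seen from above) until its follower rests on the middle of the cam's high dwell - the crank arm then points straight away from the nest - so that the jaw holds the part against the fence, and let go of it there. Do not turn the crank of the empty clamp.

Things in the scene. Friction and masses are not known exactly. Their poses are not given: they have to be found in the camera images.
- clamp: Loaded clamp, fixed: aluminium base 146x76x12 (all in mm), camshaft, crank above. Origin: camshaft axis at desk level; +x: from camshaft to nest and fence; z up. Fence face at x=88, jaw face at x=60 when back, 70 when clamping; both under 35 high. Crank handle: upright black sleeve, diameter 22, 63 to 113 above the desk, 60 from the axis, free to spin on its pin; arm top 60 high, hub 64.
- crank (a joint): Loaded clamp's crank, rad, counter-clockwise from above: direction of the arm from the clamp's +x (0: handle over the nest; 3.14: straight away from it). Cam lobe opposite the arm. Follower fully back up to 1.85, rises, on the high dwell from 2.62 to 3.67, then falls. Stops at 0, 4.6. Up to 6 N at the handle on the rise, where it can creep back if let go; stays put on the dwell.
- part_center (a point): Centre of the loose model part, 18x42x11 mm, a small faceted boat-like hull with a step on top, lying across the nest (floor 12 mm above the desk) of the loaded clamp, between jaw and fence. The jaw pushes it to the fence; it need not be touched.
- spare_knob (a point): Centre of the upright handle of the other, empty clamp (same make and sizes in mm), 88 mm above the desk. Its crank must be left as it is. To the right of both clamps stands a fixed tray of painted parts on upright sticks, up to about 230 mm above the desk: travel above it or in front of it.
Not all that is in view belongs to the job. Of the things like the part that bears part_center, leave any that is blue; of the rest the smaller one is meant.

How it is judged (in metres and radians):
At the end, for the whole second after the job is handed in: The loaded clamp's crank stands still with its arm within 0.45 rad (about 26 degrees) of straight away from the nest (2.69 to 3.59 rad), and the part lies flat in the nest (within 0.2 rad, centre under 25 mm up), pushed to the fence (centre over 76.5 mm from the camshaft along x) (value of joint crank between 2.69 and 3.59 rad and velocity of joint crank between -0.1 and 0.1 rad/s and x of part_center in the frame of clamp above 0.0765 m and z of part_center in the frame of clamp below 0.025 m and angle between part_center's own z axis and vertical below 0.2 rad); the robot touches nothing.
It fails at once if the empty clamp's crank was turned (handle moved more than 15 mm) (distance of spare_knob from where it was at the start of the episode above 0.015 m).
It also fails if it takes over 38 s, if anything falls off the work surface, if the arm or the gripper's body presses on something with over 40 N, if the wrist force passes 120 N, or if a joint passes its speed limit or range.

## Working session

There is one attempt and no reset: what is moved stays moved. The work goes in short steps, Python scripts to look and compute and a tool call to move; the robot and the scene stay as the last step left them, time stands still between calls to the robot, and variables do not carry over. Pictures are saved under pics/ and viewed, at most 10 in all, crops included, and the job is handed in when it is done.

Besides the shell and the picture viewer there is one more tool, called after "Emit:" as name(argument=value, ...), one argument or row to a line, values as JSON. send_rows: Moves the arm, as the interface text tells. Its arguments: {"type":"object","properties":{"targets":{"type":"string"},"newtons":{"type":"number"}},"required":["targets"]}

```bash
mkdir -p pics; python3 - <<'E'
from workcell import bot,camera,camera_model
import cv2
for n in("top","side"):
    cv2.imwrite(f"pics/{n}0.png",camera(n)); m=camera_model(n); print(n,m["K"].tolist() if hasattr(m["K"],'tolist') else m["K"],m["pose"])
o=bot.get_obs(); print(o, bot.hold_point_z)
E
```

```text
top [[620.6215998972356, 0.0, 319.717540701581], [0.0, 620.6215998972356, 237.90319996015575], [0.0, 0.0, 1.0]] [[-0.00341205 -0.98353845  0.18066673  0.33520336]
 [-0.9999721   0.00455626  0.00591869  0.15849005]
 [-0.00664442 -0.1806415  -0.98352656  0.9132887 ]
 [ 0.          0.          0.          1.        ]]
side [[444.433300942025, 0.0, 328.40290123611004], [0.0, 444.433300942025, 238.79596458944138], [0.0, 0.0, 1.0]] [[ 0.99975297  0.01368606  0.01751255  0.47944393]
 [-0.00652559 -0.57245819  0.81990795 -0.53381449]
 [ 0.02124651 -0.81981968 -0.57222746  0.57728827]
 [ 0.          0.          0.          1.        ]]
{'time': 0.1, 'q': array([7.43710170e+01, 5.00763571e+00, 1.00378781e+01, 9.50997000e+01,
       1.00775637e-03, 8.99980583e+01]), 'qd': array([ 0.08650311,  0.01603608,  0.12315495, -0.06170443, -0.10541931,
       -0.12237217]), 'joint_efforts': array([-5.04141954e-04, -5.21561909e+01,  4.65652943e+01,  1.61801360e-02,
       -3.98017448e-05,  7.19822538e-06]), 'ee_pos': array([0.14811138, 0.52945983, 0.23064698]), 'tcp_rot': array([-1.79930542e+02, -1.01010951e-03,  1.64372958e+02]), 'wrist_force': array([-0.0398126 , -0.24492776, -0.61016536]), 'torque': array([0.01838114, 0.00204626, 0.00623904]), 'grasp_force': 0.0, 'opening': 0.0853561941130476} 0.0187
```

View pics/top0.png

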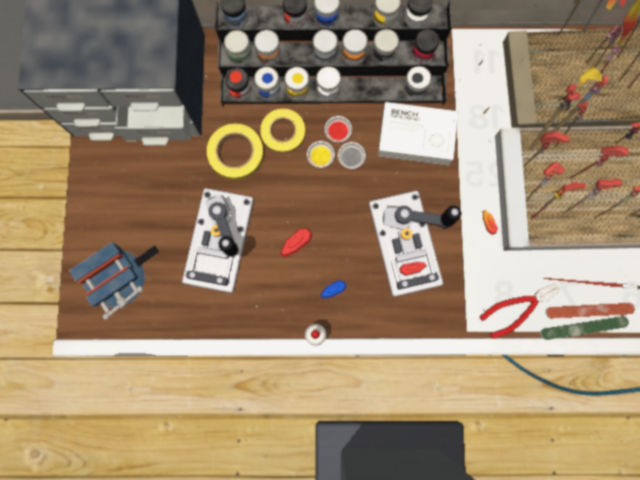

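View pics/side0.png

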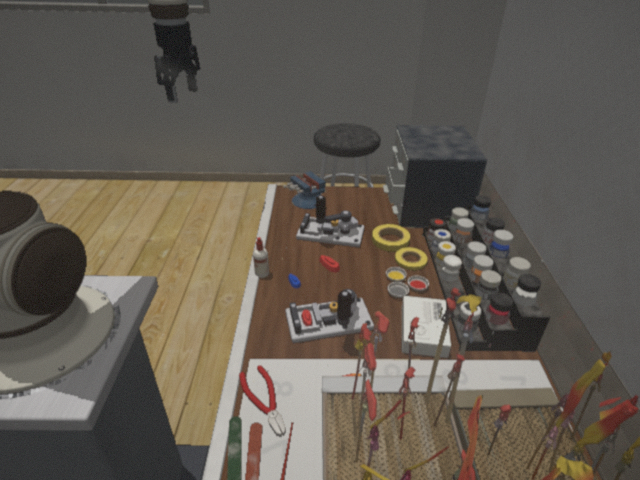

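The top view shows the left clamp (hub near 217,208; handle 228,246), whose nest at (212,270) is empty. The right clamp (hub 403,214; handle 451,214) has a red hull in its nest at (412,268).

Hull-like candidates are red (296,241), which is larger and loose on the desk; blue (333,289), which is excluded; red (412,268), which is smaller and in the nest; and orange (489,222) by the tray. The one at (412,268) fits, so I'll measure it and confirm it in an enlarged crop.

```bash
cat > h.py <<'E'
import numpy as np,cv2
from workcell import bot,camera,camera_model
def ray(n,uv,z):
    m=camera_model(n);P=np.array(m["pose"]);d=P[:3,:3]@np.linalg.inv(m["K"])@[*uv,1.];o=P[:3,3]
    return o+d*(z-o[2])/d[2]
def proj(n,p):
    m=camera_model(n);P=np.array(m["pose"]);c=np.array(m["K"])@(P[:3,:3].T@(np.array(p)-P[:3,3]));return c[:2]/c[2]
def blobs(mask,x0=0,y0=0,amin=30):
    _,_,s,c=cv2.connectedComponentsWithStats(mask.astype(np.uint8))
    return [(tuple(np.round(c[i]+[x0,y0],1)),s[i].tolist()) for i in range(1,len(s)) if s[i,4]>=amin]
E
python3 - <<'E'
from h import *
a=camera("top");b=camera("side")
c=a[180:305,355:505];h=cv2.cvtColor(c,cv2.COLOR_BGR2HSV)
print("dark",blobs(c.max(2)<45,355,180,20))
red=((h[...,0]<8)|(h[...,0]>172))&(h[...,1]>150)&(h[...,2]>100)
print("red",blobs(red,355,180,20))
hh=cv2.cvtColor(a,cv2.COLOR_BGR2HSV)
r=((hh[...,0]<8)|(hh[...,0]>172))&(hh[...,1]>150)&(hh[...,2]>100); r[:,:270]=0; r[:200]=0;r[320:]=0;r[:,470:]=0
print("all red",blobs(r))
for uv,z in(((403,214),.064),((451,214),.113),((412,268),.02)): print(uv,ray("top",uv,z).round(4))
t=cv2.resize(c,None,fx=4,fy=4,interpolation=cv2.INTER_CUBIC)
s=cv2.resize(b[270:355,270:420],None,fx=4,fy=4,interpolation=cv2.INTER_CUBIC)
cv2.imwrite("pics/c1.png",t);cv2.imwrite("pics/c2.png",s)
E
```

```text
dark [((np.float64(448.1), np.float64(218.2)), [86, 27, 18, 20, 179])]
red [((np.float64(491.9), np.float64(227.1)), [132, 41, 10, 12, 75]), ((np.float64(411.7), np.float64(267.9)), [46, 83, 24, 11, 184])]
all red [((np.float64(295.9), np.float64(241.9)), [280, 228, 32, 29, 544]), ((np.float64(411.7), np.float64(267.9)), [401, 263, 24, 11, 184])]
(403, 214) [0.5247 0.0469 0.064 ]
(451, 214) [ 0.5135 -0.0099  0.113 ]
(412, 268) [0.4543 0.0303 0.02  ]
```

View pics/c1.png

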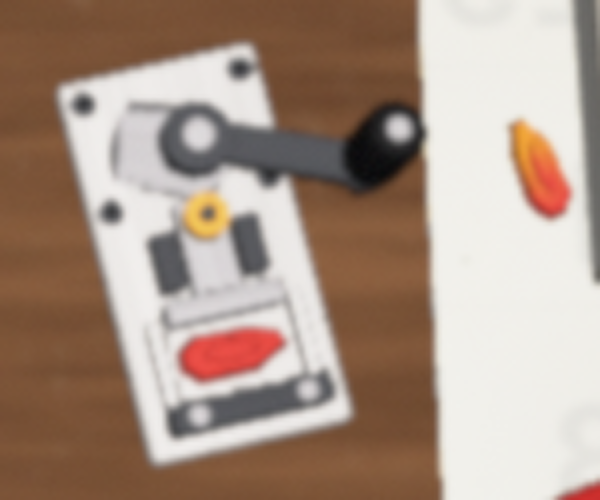

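View pics/c2.png

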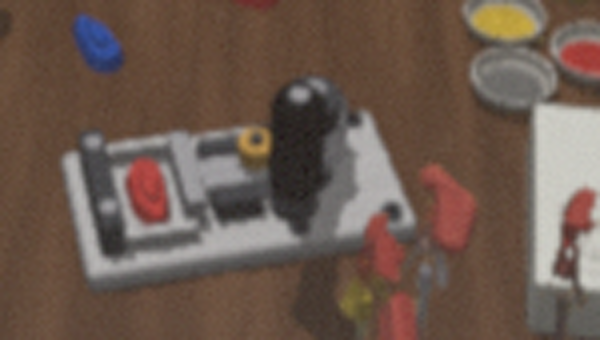

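The crops confirm it: the smaller red hull lies between the jaw and fence of the right clamp, top px (411.7,267.9). The hub cap is at (405,213.7), the handle top at (455,212), and the base corners are visible. There is 184 px of red here against 544 px for the loose desk hull.

```bash
python3 - <<'E'
from h import *
f=lambda x,y,z:ray("top",(355+x/4,180+y/4),z)
C=[f(*p,.012) for p in((58,88),(252,42),(352,415),(155,465))]
print([round(float(np.linalg.norm(C[i]-C[(i+1)%4])),4) for i in range(4)])
ax=(C[2]+C[3]-C[0]-C[1])[:2];ax/=np.linalg.norm(ax);print("axis",ax,np.degrees(np.arctan2(ax[1],ax[0])))
hub=f(203,134,.064);kn=f(400,128,.113);print("hub",hub,"knob",kn,"r",np.linalg.norm((kn-hub)[:2]))
r=(kn-hub)[:2];ang=np.degrees(np.arctan2(r[1],r[0])-np.arctan2(ax[1],ax[0]))%360;print("crank",ang)
# knob two-view: side top cap
print("side knob z.113",ray("side",(270+303/4,270+92/4),.113))
print("part in clamp x",(ray("top",(411.7,267.9),.02)-hub)[:2]@ax)
print("mid-line base", (sum(C)/4)[:2]-hub[:2], "along", ((sum(C)/4)[:2]-hub[:2])@ax)
for a in range(0,181,15):
  t=np.radians(a)+np.arctan2(ax[1],ax[0]);print(a,(hub[:2]+.06*np.array([np.cos(t),np.sin(t)])).round(4))
E
```

```text
[0.0749, 0.1436, 0.0742, 0.1444]
axis [-0.97460542 -0.22392916] -167.06008319924206
hub [0.52539347 0.04302088 0.064     ] knob [ 0.51612839 -0.01528795  0.113     ] r 0.0590403400949405
crank 68.03145223826684
side knob z.113 [ 0.51969423 -0.01527515  0.113     ]
part in clamp x 0.07186708227356622
mid-line base [-0.03204511 -0.00608854] along 0.03259473795557923
0 [0.4669 0.0296]
15 [0.4724 0.0149]
30 [0.4815 0.0021]
45 [ 0.4935 -0.0078]
60 [ 0.5078 -0.0143]
75 [ 0.5232 -0.0169]
90 [ 0.5388 -0.0155]
105 [ 0.5535 -0.01  ]
120 [ 0.5663 -0.0009]
135 [0.5762 0.0112]
150 [0.5828 0.0254]
165 [0.5854 0.0409]
180 [0.5839 0.0565]
```

Emit:
send_rows(
  targets="-50 -42 0 7 0;-100 -85 0 14 0;-150 -127 0 21 0;-200 -170 0 28 0;-250 -212 0 35 0;-300 -255 0 42 0;-350 -297 0 50 0;-400 -340 0 58 0;-450 -382 0 65 0;-503 -425 0 72 0;-503 -425 0 72 0;-503 -425 0 72 0;-503 -425 0 72 0;-503 -425 0 72 0",
  newtons=20,
)

```text
time: 1.95
ee_pos: [0.5177, -0.0143, 0.2315]
tcp_rot: [180.0, -0.0, 92.4]
wrist_force: [-0.6, 0.4, -0.7]
opening: 0.0854
grasp_force: 0.0
```

```bash
python3 - <<'E'
from h import *
o=bot.get_obs();print(o["time"],o["ee_pos"],o["tcp_rot"],o["q"].round(1),o["wrist_force"].round(1))
a=camera("side")
cv2.imwrite("pics/s1.png",cv2.resize(a[200:360,230:430],None,fx=3,fy=3,interpolation=cv2.INTER_CUBIC))
p=o["ee_pos"]; print("tcp px",proj("side",p),"knob",proj("side",[.5175,-.0155,.113]))
E
```

```text
1.95 [ 0.51767131 -0.01429037  0.23154145] [ 1.79984023e+02 -5.40439536e-03  9.24412993e+01] [-1.6  0.5  5.5 94.9  0.  86. ] [-0.6  0.4 -0.7]
tcp px [347.96139949 229.23613462] knob [344.34625571 293.08091172]
```

View pics/s1.png

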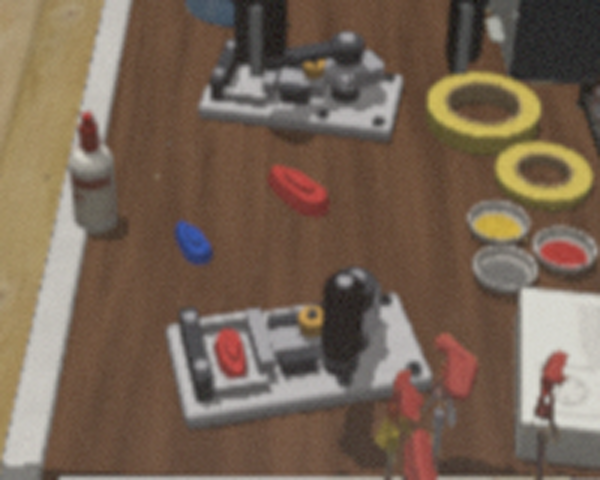

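The fingers straddle the knob: finger tips at crop x 255 and 465, knob at 347, which agrees with the measurement. Next I go down and close.

Emit:
send_rows(
  targets="0 0 40 0 0;0 0 80 0 0;0 0 120 0 0;0 0 153 0 0;0 0 153 0 0;0 0 153 0 0;0 0 153 0 100;0 0 153 0 150;0 0 153 0 200;0 0 153 0 230;0 0 153 0 230;0 0 153 0 230;0 0 153 0 230;0 0 153 0 230",
  newtons=20,
)

```text
time: 3.75
ee_pos: [0.5182, -0.0152, 0.0786]
tcp_rot: [180.0, 0.0, 92.4]
wrist_force: [-1.2, -0.7, 5.6]
opening: 0.0211
grasp_force: 23.8
```

```bash
python3 - <<'E'
from h import *
o=bot.get_obs();p=o["ee_pos"];print(o["time"],p,o["tcp_rot"].round(2),o["wrist_force"].round(1),o["opening"],o["grasp_force"])
hub=np.array([.5254,.043]);r=p[:2]-hub;a0=np.arctan2(r[1],r[0]);R=.060
print("r",np.linalg.norm(r),"crank",np.degrees(a0)+167.06)
yaw=np.radians(o["tcp_rot"][2]);tx=np.array([np.cos(yaw),np.sin(yaw)]);ty=np.array([np.sin(yaw),-np.cos(yaw)])
s=hub+R*np.array([np.cos(a0),np.sin(a0)])
a1=np.radians(177-167.06)
for k in range(1,21):
  a=a0+(a1-a0)*k/20;d=hub+R*np.array([np.cos(a),np.sin(a)])-s;print(round(d@tx*1e3,1),round(d@ty*1e3,1),0,round(-76*k/20,1))
E
```

```text
3.75 [ 0.51822073 -0.01519711  0.0785915 ] [1.7997e+02 1.0000e-02 9.2370e+01] [-1.2 -0.7  5.6] 0.021086711362032842 23.757523803687945
r 0.05863825658953064 crank 70.02744725767184
-0.7 5.6 0 -3.8
-0.8 11.2 0 -7.6
-0.4 16.7 0 -11.4
0.5 22.3 0 -15.2
1.9 27.7 0 -19.0
3.8 32.9 0 -22.8
6.2 38.0 0 -26.6
9.1 42.8 0 -30.4
12.4 47.3 0 -34.2
16.1 51.5 0 -38.0
20.2 55.4 0 -41.8
24.6 58.8 0 -45.6
29.3 61.8 0 -49.4
34.3 64.4 0 -53.2
39.5 66.5 0 -57.0
44.9 68.1 0 -60.8
50.4 69.1 0 -64.6
55.9 69.7 0 -68.4
61.5 69.8 0 -72.2
67.1 69.3 0 -76.0
```

Emit:
send_rows(
  targets="-0.7 5.6 0 -3.8 230;-0.8 11.2 0 -7.6 230;-0.4 16.7 0 -11.4 230;0.5 22.3 0 -15.2 230;1.9 27.7 0 -19 230;3.8 33 0 -22.8 230;6.2 38 0 -26.6 230;9 43 0 -30.4 230;12.4 47.3 0 -34.2 230;16 51.5 0 -38 230;16 51.5 0 -38 230",
)

```text
time: 5.12
ee_pos: [0.5702, 0.0021, 0.0787]
tcp_rot: [180.0, 0.2, 130.4]
wrist_force: [4.4, -5.9, 2.8]
opening: 0.0208
grasp_force: 23.5
```

```bash
python3 - <<'E'
from h import *
o=bot.get_obs();p=o["ee_pos"];print(o["time"],p,o["tcp_rot"].round(2),o["wrist_force"].round(1),o["opening"],o["grasp_force"],o["q"].round(1))
hub=np.array([.5254,.043]);r=p[:2]-hub;a0=np.arctan2(r[1],r[0]);R=.060
print("r",np.linalg.norm(r),"crank",np.degrees(a0)+167.06)
yaw=np.radians(o["tcp_rot"][2]);tx=np.array([np.cos(yaw),np.sin(yaw)]);ty=np.array([np.sin(yaw),-np.cos(yaw)])
a1=np.radians(180-167.06)
for k in range(1,11):
  a=a0+(a1-a0)*k/10;d=hub+R*np.array([np.cos(a),np.sin(a)])-p[:2];print(round(d@tx*1e3,1),round(d@ty*1e3,1),0,round(-38*k/10,1))
E
```

```text
5.125 [0.57020141 0.002063   0.07869318] [179.97   0.18 130.38] [ 4.4 -5.9  2.8] 0.020820930232217743 23.53482436708873 [ 0.3  7.3 -4.2 78.3 -0.1 49.9]
r 0.060687761987142055 crank 124.64069109892776
1.7 5.6 0 -3.8
3.2 11.2 0 -7.6
5.3 16.6 0 -11.4
7.9 21.8 0 -15.2
11.0 26.7 0 -19.0
14.5 31.3 0 -22.8
18.5 35.5 0 -26.6
22.8 39.3 0 -30.4
27.5 42.7 0 -34.2
32.6 45.6 0 -38.0
```

Emit:
send_rows(
  targets="1.5 5.6 0 -4 230;3.2 11.2 0 -9 230;5.3 16.6 0 -14 230;8 21.8 0 -19 230;11 26.7 0 -24 230;14.5 31.3 0 -29 230;18.5 35.5 0 -34 230;23 39.3 0 -39 230;27.5 42.7 0 -44 230;32.5 45.6 0 -50 230;32.5 45.6 0 -50 230;32.5 45.6 0 -50 230",
)

```text
time: 6.62
ee_pos: [0.5856, 0.0582, 0.0789]
tcp_rot: [179.9, 0.4, -179.6]
wrist_force: [14.2, 4.8, -2.4]
opening: 0.0211
grasp_force: 23.0
```

```bash
python3 - <<'E'
from h import *
o=bot.get_obs();p=o["ee_pos"];print(o["time"],p,o["tcp_rot"].round(2),o["wrist_force"].round(1),o["opening"],o["grasp_force"])
hub=np.array([.5254,.043]);r=p[:2]-hub
print("r",np.linalg.norm(r),"crank",np.degrees(np.arctan2(r[1],r[0]))+167.06)
E
```

```text
6.625 [0.58561772 0.05818718 0.07885745] [ 179.9     0.37 -179.6 ] [14.2  4.8 -2.4] 0.02113574223185053 22.9565769977296
r 0.06210333685494624 crank 181.21505767018118
```

Emit:
send_rows(
  targets="0 0 0 0 150;0 0 0 0 100;0 0 0 0 50;0 0 0 0 0;0 0 0 0 0;0 0 0 0 0;0 0 -20 0 0;0 0 -50 0 0;0 0 -90 0 0;0 0 -130 0 0;0 0 -160 0 0;0 0 -160 0 0",
)

```text
time: 8.12
ee_pos: [0.5834, 0.0573, 0.2409]
tcp_rot: [180.0, 0.2, -179.6]
wrist_force: [0.5, -0.2, -0.7]
opening: 0.0854
grasp_force: 0.0
```

```bash
python3 - <<'E'
from h import *
o=bot.get_obs();print(o["time"],o["ee_pos"],o["tcp_rot"],o["wrist_force"].round(1))
a=camera("side");b=camera("top")
s=cv2.resize(a[200:360,230:430],None,fx=2.4,fy=2.4,interpolation=cv2.INTER_CUBIC);t=cv2.resize(b[150:300,190:480],None,fx=1.37,fy=1.37)
t=cv2.resize(b[150:310,355:475],(288,384),interpolation=cv2.INTER_CUBIC)
cv2.imwrite("pics/f.png",np.hstack([s,t]))
E
```

```text
8.125 [0.58342033 0.05734692 0.24092823] [ 179.97717307    0.24182065 -179.63005759] [ 0.5 -0.2 -0.7]
```

View pics/f.png

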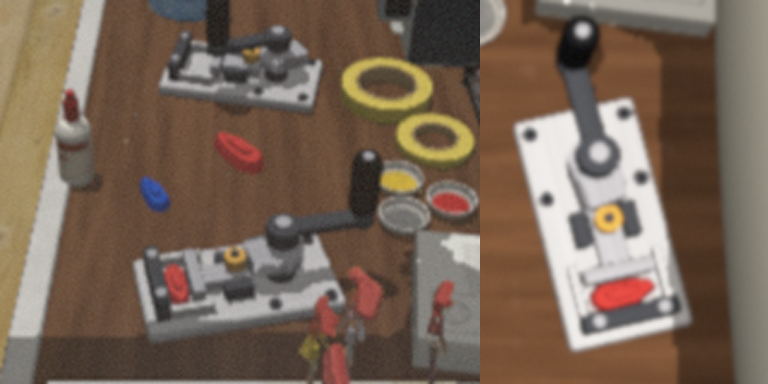

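The crank arm points straight away from the nest, with the handle at crop (580,30) and the hub at (597,155). The part lies flat against the fence at (622,292), the gripper is clear, and the empty clamp is unchanged.

```bash
python3 -c "
from workcell import ticket
print(ticket.job_done())"
```

```text
the job is handed in; nothing more can be done
None
```

I turned the loaded clamp's crank to about 180° (straight away from the nest) and let go; the last pictures show the part flat against the fence and the empty clamp unmoved, and the job was handed in at about 8 s with no verdict returned.

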